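# Inspect an icing coupler under a reading lens

## Robot

A 7-joint arm with a two-finger parallel gripper is mounted at the origin on a cart in front of the work surface, level with it; the furniture and walls round the work are solid. World frame = base frame: x ahead of the robot, y to its left, z up, the work surface at z = 0. Lengths are in m, angles in degrees, forces in N, time in s.
With the tool pointing down it reaches from about 0.4 to 0.875 m from the base axis. Payload 19.3 kg.
Tool frame: the origin (TCP) lies on the centre line of the jaws, within the pads' length; the fingertips stand 19 mm ahead of it and the grasp point (between the pads) is the TCP; z points along the fingers, y is the line along which they close (so a half turn about z gives the same grasp; the last joint's range is limited). The gripper opens to 85 mm and grips with 20 to 120 N. Pads are 22 mm wide; open, the fingers measure 114 mm over their backs; the gripper's body (76 mm by 85 mm) begins 54 mm behind the grasp point. The pads swing forward as they close: fully open they stand 13 mm farther back than shut.
Start: joints at [-71.86, 29.874, -2.08, 91.645, 1.215, 58.505, -6.463], TCP at [0.236, 0.579, 0.25] pointing down, gripper open.
Joint ranges: [-166.77, 166.77], [-17.47, 122.26], [-85.68, 81.53], [9.62, 139.38], [-72.42, 252.41], [9.2, 110.78], [-144.41, 144.41]. Speed limits (degrees/s): [108.29, 108.29, 136.94, 136.94, 172.46, 172.46, 172.46].

## Interface

Orientations are given as [roll, pitch, yaw] about the fixed x, y, z axes, in that order (R = Rz(yaw) Ry(pitch) Rx(roll)).
In Python, from cell import manip gives the robot as it stands.
- The arm moves only by the tool jog_arm, never from a script. Its argument "steps" is a list of rows, each an object of numbers: "tx", "ty", "tz": the shift along the tool's x, y, z in cm; "roll": the turn about the tool's z in degrees; "gripper": the opening in per cent of the stroke, from 0 (shut) to 100 (fully open). In form: [{"tx": .., "ty": .., "tz": .., "roll": .., "gripper": ..}, ...]. A call has 1 to 8 rows; each row shifts and turns the commanded pose from where the row before left it, along the tool's axes as they then stand; what a row does not reach is not made up. A row lasts 1/10 s, in which the tool goes at most 50 mm and 8.59 degrees, less where a joint would pass 70% of its speed; a pose out of reach is approached as far as the arm can. A call with a gripper value outside its range is refused whole. The fingers move at their own pace and stop on an object; "grip_force" is the grip in N (left out, the last holds). Time passes only in rows, so rows that do not move let the fingers close. It gives the time, the measured TCP pose, the force, the opening and the grip force at its end, in the units of the state.
- manip.observe(): the state, without advancing time (a new reading comes with each control period).
- manip.camera(name): name is "side" or "top" or "wrist"; returns a dict with "color" (480x640x3 uint8, red, green, blue), "camera_matrix" (3x3 intrinsics, pixels), "world_from_camera" (4x4, takes a point from camera to world coordinates); the wrist camera has in their place "T_tool_cam" (4x4, takes a point from camera to tool coordinates, whose origin is the TCP and whose axes are the flange's). Camera axes: x right, y up, looking along -z (the intrinsics and any distortion apply to the point x, -y, -z); pixel columns grow to the right and rows downward; lengths in m; the calibration is good to about 2 mm. The wrist camera is an equidistant fisheye: a pixel r from the principal point sees the ray r / f radians off the axis. A picture is of the moment at which its call begins: read the wrist's pose just before it. There is no depth.
- manip.hand_in(): hands the job in; it is judged then, once.
The state is a dict: "clock": time; "joints": joint angles; "joint_vel": joint speeds; "joint_torque": joint torques, N m; "tcp_pos": TCP position; "tcp_rot": TCP orientation; "contact_force": force on the tool from outside, world axes, zero at the start; "torque": the same for the moment, N m; "gripper_width": finger opening in m; "gripper_force": force on a finger pad.
Only numpy, scipy, OpenCV 4.12 (cv2) and the standard library are available. Lean on these libraries where they do the work, as an engineer would, in place of code of your own. Each camera call takes 0.05 s, during which the arm holds its last target. There are 200 camera calls.

## Task

Take the white plastic coupler out of the blue nozzle box, stand it upright, wide end down as it was, on the middle of the round black pedestal of the inspection stand, and let go of it. Then take the reading lens from its wooden rest by the handle and finish while holding it (do not put it down) level and still, centred over the coupler, with the lens at the height of the red collar on the stand's post. Keep the lens from touching the coupler or the stand, do not shift the red collar, and leave the two steel nozzles and the white mug where they are.

Things in the scene. Friction and masses are not known exactly. Their poses are not given: they have to be found in the camera images.
- coupler: White plastic nozzle coupler, 10 g, a stepped round piece that stands on its wide end: 27 mm diameter at the foot, narrower above, 26 mm tall, solid. It stands in one of the three compartments of the blue box. Origin at the centre of its underside, z up.
- parts_box: Blue open box fixed to the worktop, 116 mm (its x) by 170 mm (its y), 22 mm tall, walls 4 mm, floor 4 mm thick. Two dividers as tall as the walls make three compartments side by side along y, each 108 mm (x) by about 51 mm (y), centred at y = -0.055, 0 and +0.055 m. One part stands near the middle of each; which is where varies. Origin at the centre of its underside.
- nozzle_1: Steel piping nozzle (cone 20 mm diameter at the foot, 34 mm tall) standing in another compartment of the box; leave it there. Origin at the centre of its underside.
- nozzle_2: Steel piping nozzle like the other, in another compartment; leave it there. Origin at the centre of its underside.
- stand: Inspection stand fixed to the worktop: dark base plate 190 x 72 x 8 mm, a round black rubber-topped pedestal 48 mm in diameter whose top is 20 mm above the worktop, and a thin metal post (10 mm diameter, 185 mm tall) on its own +x side, 130 mm from the pedestal's middle. Origin under the middle of the pedestal, at worktop height; z up.
- pedestal (a point): Centre of the pedestal's flat top, 20 mm above the worktop; axes as the stand's.
- focal_mark (a point): Centre of the red collar (22 mm diameter, 10 mm tall, with a small pointer at mid-height that reaches 23 mm from the post's axis towards the pedestal and a brass thumbscrew at its side) on the post. Its mid-height is the focal height for the middle of the lens; 95 to 145 mm above the worktop, different each time. The collar slides on the post if pushed by more than about 4 N.
- loupe: Reading lens, 90 g, lying level in its wooden rest. Black handle of 16 x 16 mm section along its own x, from x = -62 to +46 mm; origin on the handle's middle line, at the place to grip (between the two uprights of the rest), 42 mm above the worktop in the rest. The lens is at +x; z is normal to the glass, up. It balances within 15 mm of the origin.
- lens (a point): Centre of the glass, at mid-thickness, 100 mm from the loupe's origin along its +x and at the same height as the handle's middle line. Steel rim 66 mm in diameter, 9 mm thick; glass 57 mm in diameter.
- loupe_rest: Wooden rest fixed to the worktop: base 104 x 44 x 6 mm and two uprights, 10 mm thick, at x = -42 and +36 mm, 32 mm wide (y), with open-topped notches 21 mm wide whose floors are 34 mm up and whose cheeks end 46 mm up. The clear gap between the uprights is 68 mm. Lift the handle straight up out of it. Origin at the centre of its underside, x along the handle.
- table_mug: White mug with faint stripes, 82 mm across, 112 mm with its handle, 94 mm tall, loose on the worktop beyond the reading lens; leave it. Origin at the centre of its underside.

How it is judged:
By the outcome, as a careful person would: the job done as asked, in the order asked, and still so for the second after the job is handed in, while the arm keeps its last pose, push and grip.
It also fails if it takes over 56 s, if anything falls off the work surface, if the arm or the gripper's body presses on something with over 40 N, if the wrist force passes 120 N, or if a joint passes its speed limit or range.

## Working session

There is one attempt and no reset: what is moved stays moved. The work goes in short steps, Python scripts to look and compute and a tool call to move; the robot and the scene stay as the last step left them, time stands still between calls to the robot, and variables do not carry over. Pictures are saved under pics/ and viewed, at most 10 in all, crops included, and the job is handed in when it is done.

Besides the shell and the picture viewer there is one more tool, called as name(argument=value, ...), one argument or row to a line, values as JSON. jog_arm: Moves the arm, as the interface text tells. Its arguments: {"type":"object","properties":{"steps":{"type":"array"},"grip_force":{"type":"number"}},"required":["steps"]}

```bash
mkdir -p pics
cat > h.py <<'E'
import numpy as np, cv2
from cell import manip
def ray(c,u,v):
    K=np.array(c["camera_matrix"]);T=np.array(c["world_from_camera"])
    d=np.array([(u-K[0,2])/K[0,0],-(v-K[1,2])/K[1,1],-1.])
    return T[:3,3],T[:3,:3]@d
def onz(c,u,v,z):
    o,d=ray(c,u,v);return o+d*(z-o[2])/d[2]
def proj(c,p):
    K=np.array(c["camera_matrix"]);T=np.linalg.inv(np.array(c["world_from_camera"]))
    q=T[:3,:3]@p+T[:3,3];q=q*[1,-1,-1];return (K@(q/q[2]))[:2]
def tri(r1,r2):
    A=[];b=[]
    M=np.zeros((3,3));v=np.zeros(3)
    for o,d in (r1,r2):
        d=d/np.linalg.norm(d);P=np.eye(3)-np.outer(d,d);M+=P;v+=P@o
    p=np.linalg.solve(M,v)
    return p,[np.linalg.norm(np.cross(p-o,d/np.linalg.norm(d))) for o,d in (r1,r2)]
def snap(n,f):
    s=manip.observe();c=manip.camera(n);cv2.imwrite(f"pics/{f}.png",c["color"][:,:,::-1]);np.save(f"pics/{f}.npy",{"c":c,"s":s},allow_pickle=True);return c,s
def load(f):
    d=np.load(f"pics/{f}.npy",allow_pickle=True).item();return d["c"],d["s"]
E
python3 - <<'E'
from h import *
for n in("side","top"):
    c,s=snap(n,n+"0");print(n,c["camera_matrix"],np.round(c["world_from_camera"],3),[k for k in c])
c,s=snap("wrist","w0");print(c["camera_matrix"],np.round(c["T_tool_cam"],4),s)
E
```

```text
side [[490.77751828   0.         323.02280787]
 [  0.         490.77751828 243.70782311]
 [  0.           0.           1.        ]] [[-0.971  0.11  -0.211  0.41 ]
 [-0.237 -0.507  0.829  0.793]
 [-0.016  0.855  0.518  0.596]
 [ 0.     0.     0.     1.   ]] ['color', 'camera_matrix', 'world_from_camera']
top [[454.43280695   0.         320.29632163]
 [  0.         454.43280695 236.52125387]
 [  0.           0.           1.        ]] [[ 0.03   0.989 -0.146  0.463]
 [-0.999  0.027 -0.022 -0.004]
 [-0.018  0.147  0.989  1.038]
 [ 0.     0.     0.     1.   ]] ['color', 'camera_matrix', 'world_from_camera']
[[371.64829954   0.         320.2555507 ]
 [  0.         371.64829954 236.4517986 ]
 [  0.           0.           1.        ]] [[ 4.000e-04  9.590e-01  2.834e-01  7.250e-02]
 [ 1.000e+00 -3.000e-04 -5.000e-04 -2.000e-04]
 [-4.000e-04  2.834e-01 -9.590e-01 -1.235e-01]
 [ 0.000e+00  0.000e+00  0.000e+00  1.000e+00]] {'clock': 0.1, 'joints': array([-71.86020293,  29.90523011,  -2.08118751,  91.66896273,
         1.21544738,  58.50729085,  -6.46273445]), 'joint_vel': array([ 0.0379082 , -0.09917093, -0.0027782 , -0.0171022 ,  0.01019047,
       -0.06588229, -0.07194267]), 'joint_torque': array([ 4.33310604e-03, -9.28485632e+01,  1.98433846e+00, -3.70537770e+01,
        1.81656011e-02,  5.44511480e-03, -6.18542367e-05]), 'tcp_pos': array([0.23569516, 0.5785482 , 0.2497986 ]), 'tcp_rot': array([-1.79940807e+02,  4.99472298e-03,  1.57837830e+02]), 'contact_force': array([ 0.25059935, -0.9109196 , -0.0947321 ]), 'torque': array([ 0.03086743,  0.05255458, -0.05115294]), 'gripper_force': 0.0, 'gripper_width': 0.08555199902725594}
```

View pics/side0.png

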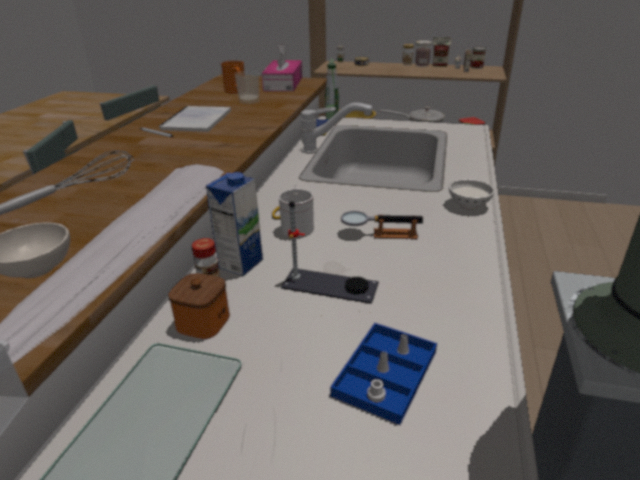

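View pics/top0.png

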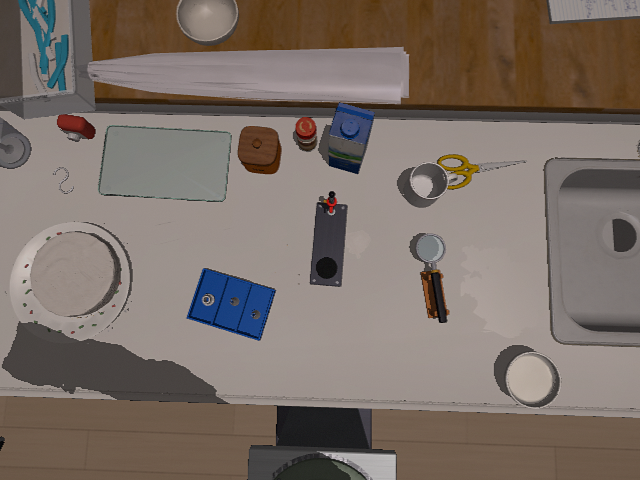

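Side view: coupler (377,390), pedestal (357,286), red collar (295,234), loupe handle (400,218), lens (355,218). Top view: coupler (208,300), pedestal (326,267), collar (331,203), lens (430,248), handle (438,297).

Run:
```python
from h import *
S,_=load("side0");T,_=load("top0")
def blob(c,f,box):
    im=c["color"].astype(int);hsv=cv2.cvtColor(c["color"],cv2.COLOR_RGB2HSV).astype(int)
    m=f(hsv).astype(np.uint8);k=np.zeros_like(m);x0,y0,x1,y1=box;k[y0:y1,x0:x1]=1;m&=k
    n,l,st,ce=cv2.connectedComponentsWithStats(m);i=1+np.argmax(st[1:,4])
    pts=np.argwhere(l==i)[:,::-1]
    return ce[i],st[i],pts
red=lambda h:((h[...,0]<8)|(h[...,0]>172))&(h[...,1]>140)&(h[...,2]>60)
blk=lambda h:h[...,2]<32
wht=lambda h:(h[...,1]<70)&(h[...,2]>110)
res={}
for nm,f,bs,bt in [("collar",red,(280,220,310,250),(310,185,350,225)),("ped",blk,(335,270,375,300),(305,245,345,285)),("coupler",wht,(362,372,390,405),(195,285,222,313)),("handle",blk,(370,205,430,230),(420,262,452,328))]:
    a=blob(S,f,bs);b=blob(T,f,bt);p,e=tri(ray(S,*a[0]),ray(T,*b[0]))
    print(nm,a[0].round(1),a[1],b[0].round(1),b[1],p.round(4),np.round(e,4),cv2.minAreaRect(b[2].astype(np.float32)))
print("lens",tri(ray(S,355,218),ray(T,430,248)))
hsv=cv2.cvtColor(T["color"],cv2.COLOR_RGB2HSV).astype(int)
_,st,pts=blob(T,lambda h:(abs(h[...,0]-112)<15)&(h[...,1]>150)&(h[...,2]>50),(180,260,285,345))
r=cv2.boxPoints(cv2.minAreaRect(pts.astype(np.float32)));print("box",[onz(T,*q,.022).round(4)for q in r])
_,st,pts=blob(T,lambda h:(h[...,2]<95)&(h[...,1]<90),(305,195,352,290))
r=cv2.boxPoints(cv2.minAreaRect(pts.astype(np.float32)));print("stand",st,[onz(T,*q,.008).round(4)for q in r])
a=cv2.resize(S["color"][200:300,270:430],(800,500),interpolation=cv2.INTER_CUBIC)
b=cv2.resize(T["color"][180:330,300:460],(533,500),interpolation=cv2.INTER_CUBIC)
cv2.imwrite("pics/c1.png",np.vstack([a[:,:,::-1]]))
```

```text
collar [295.1 233. ] [289 230  15   7  51] [331.  204.5] [326 198  11  15  75] [ 0.668  -0.0031  0.1153] [0.0007 0.0007] ((330.5000305175781, 204.50001525878906), (9.45888900756836, 14.794672966003418), 14.03624439239502)
ped [356.1 285.8] [345 278  23  17 303] [326.  267.3] [316 257  21  22 352] [0.5444 0.0043 0.0122] [0.0005 0.0005] ((326.0000305175781, 267.50006103515625), (20.57182502746582, 20.124608993530273), 63.43495178222656)
coupler [376.7 384.2] [371 380  12   9  60] [207.7 300.1] [202 294  12  12  63] [0.4643 0.2642 0.0258] [0.0004 0.0004] ((207.80001831054688, 299.6000061035156), (9.838699340820312, 11.627553939819336), 63.43495178222656)
handle [400.1 218.8] [379 217  43   5 164] [435.7 295.4] [431 273  12  50 136] [ 0.4859 -0.2341  0.0458] [0.0024 0.0024] ((436.37286376953125, 297.50811767578125), (49.60118865966797, 8.111152648925781), 86.34777069091797)
lens (array([ 0.59021689, -0.22331349,  0.04194004]), [np.float64(0.0013273580810761723), np.float64(0.0013273580810760964)])
box [array([0.4236, 0.3106, 0.022 ]), array([0.5373, 0.2831, 0.022 ]), array([0.4916, 0.1168, 0.022 ]), array([0.3798, 0.1466, 0.022 ])]
stand [ 310  196   38   91 2521] [array([0.5066, 0.0412, 0.008 ]), array([0.7116, 0.0318, 0.008 ]), array([ 0.7076, -0.0416,  0.008 ]), array([ 0.5031, -0.0302,  0.008 ])]
```

View pics/c1.png

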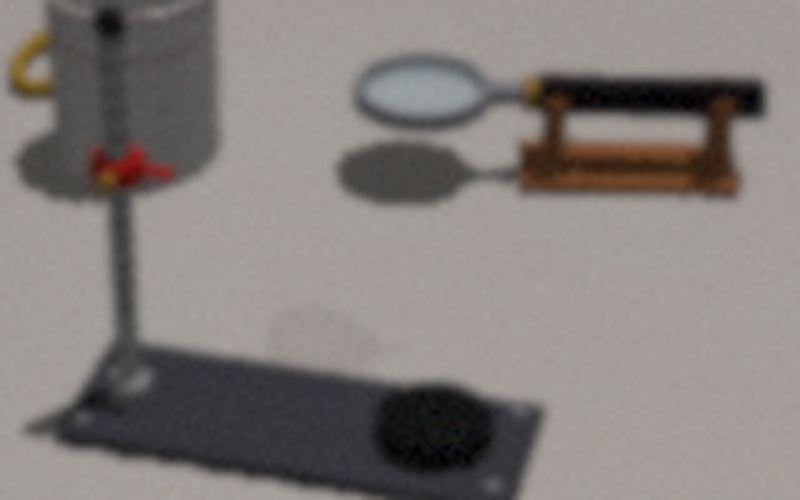

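Crop: collar with brass screw near (295,234) in side view, pointer toward the pedestal; the lens lies level in its rest. The positions are consistent with the sizes given. Moving over the coupler.

```bash
cat >> h.py <<'E'
from scipy.spatial.transform import Rotation as Ro
def plan(p,yaw=None,n=8,start=None):
    s=manip.observe();p0=np.array(s["tcp_pos"]);y0=s["tcp_rot"][2]
    if start is not None:p0,y0=np.array(start[0]),start[1]
    yaw=y0 if yaw is None else yaw
    dy=(yaw-y0+180)%360-180
    d=(np.array(p)-p0)/n
    for i in range(n):
        R=Ro.from_euler("xyz",[180,0,y0+dy*i/n],degrees=True)
        t=R.inv().apply(d)*100
        print([*t.round(2),round(-dy/n,2)])
E
python3 -c "
from h import *
plan([.464,.264,.16],75,11)"
```

```text
[np.float64(-3.0), np.float64(-1.87), np.float64(0.82), np.float64(7.53)]
[np.float64(-3.22), np.float64(-1.46), np.float64(0.82), np.float64(7.53)]
[np.float64(-3.38), np.float64(-1.02), np.float64(0.82), np.float64(7.53)]
[np.float64(-3.49), np.float64(-0.57), np.float64(0.82), np.float64(7.53)]
[np.float64(-3.53), np.float64(-0.11), np.float64(0.82), np.float64(7.53)]
[np.float64(-3.52), np.float64(0.36), np.float64(0.82), np.float64(7.53)]
[np.float64(-3.44), np.float64(0.81), np.float64(0.82), np.float64(7.53)]
[np.float64(-3.3), np.float64(1.26), np.float64(0.82), np.float64(7.53)]
[np.float64(-3.11), np.float64(1.68), np.float64(0.82), np.float64(7.53)]
[np.float64(-2.86), np.float64(2.07), np.float64(0.82), np.float64(7.53)]
[np.float64(-2.57), np.float64(2.43), np.float64(0.82), np.float64(7.53)]
```

jog_arm(
  steps=[
    {"tx": -3, "ty": -1.9, "tz": 0.8, "roll": 7.5, "gripper": 60},
    {"tx": -3.2, "ty": -1.5, "tz": 0.8, "roll": 7.5, "gripper": 60},
    {"tx": -3.4, "ty": -1, "tz": 0.8, "roll": 7.5, "gripper": 60},
    {"tx": -3.5, "ty": -0.6, "tz": 0.8, "roll": 7.5, "gripper": 60},
    {"tx": -3.5, "ty": -0.1, "tz": 0.8, "roll": 7.5, "gripper": 60},
    {"tx": -3.5, "ty": 0.4, "tz": 0.8, "roll": 7.5, "gripper": 60},
    {"tx": -3.4, "ty": 0.8, "tz": 0.8, "roll": 7.5, "gripper": 60},
    {"tx": -3.3, "ty": 1.3, "tz": 0.8, "roll": 7.5, "gripper": 60},
  ],
)

```text
clock: 0.95
tcp_pos: [0.4027, 0.3494, 0.186]
tcp_rot: [180.0, 0.0, 97.5]
contact_force: [-0.2, 0.0, -1.0]
gripper_width: 0.0512
gripper_force: 0.0
```

jog_arm(
  steps=[
    {"tx": -3.1, "ty": 1.7, "tz": 0.8, "roll": 7.5, "gripper": 60},
    {"tx": -2.9, "ty": 2.1, "tz": 0.8, "roll": 7.5, "gripper": 60},
    {"tx": -2.6, "ty": 2.4, "tz": 0.8, "roll": 7.5, "gripper": 60},
    {"tx": 0, "ty": 0, "tz": 0, "roll": 0, "gripper": 60},
    {"tx": 0, "ty": 0, "tz": 0, "roll": 0, "gripper": 60},
    {"tx": 0, "ty": 0, "tz": 0, "roll": 0, "gripper": 60},
  ],
)

```text
clock: 1.55
tcp_pos: [0.4645, 0.2655, 0.1623]
tcp_rot: [-180.0, -0.0, 75.5]
contact_force: [0.1, 0.2, -0.4]
gripper_width: 0.0512
gripper_force: 0.0
```

```bash
python3 -c "
from h import *
c,s=snap('wrist','w1');print(s['tcp_pos'],s['tcp_rot'],s['gripper_width'],s['joint_vel'].max(),s['clock'])"
```

```text
[0.46445766 0.2654978  0.16234861] [-1.79979547e+02 -1.90946248e-02  7.54731872e+01] 0.05121752782155888 0.023535376102792306 1.55
```

View pics/w1.png

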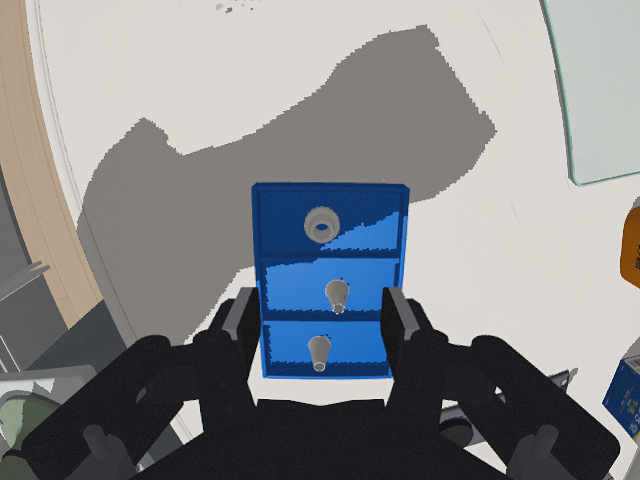

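The wrist view shows the coupler at about (322,225), with the nozzles at (337,295) and (319,352). The box is square to the tool.

```bash
cat >> h.py <<'E'
def wray(c,s,u,v):
    K=np.array(c["camera_matrix"]);a=np.array([u-K[0,2],v-K[1,2]]);r=np.hypot(*a);t=r/K[0,0]
    d=np.array([np.sin(t)*a[0]/r,-np.sin(t)*a[1]/r,-np.cos(t)])
    W=np.eye(4);W[:3,:3]=Ro.from_euler("xyz",s["tcp_rot"],degrees=True).as_matrix();W[:3,3]=s["tcp_pos"]
    W=W@np.array(c["T_tool_cam"]);return W[:3,3],W[:3,:3]@d
def wz(c,s,u,v,z):
    o,d=wray(c,s,u,v);return o+d*(z-o[2])/d[2]
def comps(c,f,box,amin=30):
    h=cv2.cvtColor(c["color"],cv2.COLOR_RGB2HSV).astype(int);m=f(h).astype(np.uint8)
    k=np.zeros_like(m);x0,y0,x1,y1=box;k[y0:y1,x0:x1]=1
    n,l,st,ce=cv2.connectedComponentsWithStats(m&k)
    return [(ce[i],st[i],np.argwhere(l==i)[:,::-1].astype(np.float32)) for i in range(1,n) if st[i,4]>=amin]
E
python3 - <<'E'
from h import *
c,s=load("w1");T,_=load("top0")
for ce,st,p in comps(c,lambda h:(h[...,1]<90)&(h[...,2]>60),(262,195,400,370)):
    (u,v),r=cv2.minEnclosingCircle(p);print(ce.round(1),st,(u,v,r),[wz(c,s,u,v,z).round(4) for z in(.004,.017,.03)])
# dark hole / top ring
for ce,st,p in comps(c,lambda h:(h[...,1]>110),(308,212,338,242),10): print("hole",ce,st,wz(c,s,*ce,.03),tri(wray(c,s,*ce),ray(T,207.7,300.1)))
cv2.imwrite("pics/c2.png",cv2.resize(c["color"][190:270,270:390,::-1],(720,480),interpolation=cv2.INTER_CUBIC))
E
```

```text
[321.6 224.3] [304 206  36  38 979] (321.7542419433594, 224.46609497070312, 18.549345016479492) [array([0.4648, 0.264 , 0.004 ]), array([0.4657, 0.2673, 0.017 ]), array([0.4665, 0.2705, 0.03  ])]
[336.9 294.6] [325 280  24  35 590] (336.5, 296.70587158203125, 17.301454544067383) [array([0.4612, 0.2003, 0.004 ]), array([0.4622, 0.2066, 0.017 ]), array([0.4632, 0.2128, 0.03  ])]
[395.5 296.2] [388 287  12  28 174] (394.0, 300.5, 14.396280288696289) [array([0.5079, 0.1838, 0.004 ]), array([0.5068, 0.1908, 0.017 ]), array([0.5056, 0.1978, 0.03  ])]
[318.9 351.2] [308 336  23  34 558] (319.0, 352.6363525390625, 17.110591888427734) [array([0.4327, 0.149 , 0.004 ]), array([0.435 , 0.1576, 0.017 ]), array([0.4373, 0.1662, 0.03  ])]
hole [321.56140351 226.54385965] [316 224  12   6  57] [0.46594318 0.26910211 0.03      ] (array([0.46449372, 0.26611513, 0.01814656]), [np.float64(0.0006944640345759555), np.float64(0.000694464034575894)])
hole [334.7 239.1] [330 235   8   7  30] [0.47276773 0.25768292 0.03      ] (array([0.46843734, 0.26051415, 0.03839645]), [np.float64(0.004652178815212498), np.float64(0.004652178815212568)])
hole [309.94444444 239.83333333] [308 237   7   5  18] [0.45537388 0.26160844 0.03      ] (array([0.45987764, 0.26245425, 0.0353455 ]), [np.float64(0.003995881218553137), np.float64(0.0039958812185531345)])
```

View pics/c2.png

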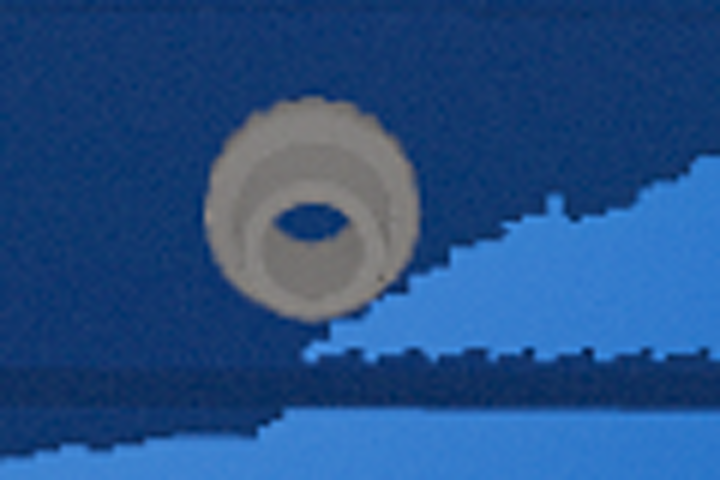

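Crop: the foot ring is centred at about (322.2,224.7) and the top ring at (322.2,231.3). I'll check that their heights share one vertical axis.

Run:
```python
from h import *
c,s=load("w1");T,_=load("top0");S,_=load("side0")
print("top ring",wz(c,s,322.2,231.3,.03),"tri w/ side,top",tri(wray(c,s,322.2,231.3),ray(S,377,382)),tri(wray(c,s,322.2,231.3),ray(T,207.7,300.1)))
for z in(.008,.012,.016):print(z,wz(c,s,322.2,224.7,z).round(4))
plan([.4648,.2665,.06],75,2)
```

```text
top ring [0.46550703 0.2655795  0.03      ] tri w/ side,top (array([0.46491658, 0.26594181, 0.03206828]), [np.float64(0.0007472734280639249), np.float64(0.0007472734280639211)]) (array([0.46448964, 0.26429837, 0.02500857]), [np.float64(0.0006933131652690132), np.float64(0.000693313165269023)])
0.008 [0.4654 0.2647 0.008 ]
0.012 [0.4656 0.2657 0.012 ]
0.016 [0.4659 0.2667 0.016 ]
[np.float64(0.05), np.float64(0.01), np.float64(5.12), np.float64(0.24)]
[np.float64(0.05), np.float64(0.01), np.float64(5.12), np.float64(0.24)]
```

Run:
```python
from h import *
c,s=load("w1");M=np.array(c["T_tool_cam"])
ss={"tcp_rot":[0,0,0],"tcp_pos":[0,0,0]}
for u,v in((259,290),(383,288),(259,350),(383,350)):
    o,d=wray(c,ss,u,v)
    for w in(.0256,): t=(np.sign(d[1])*w-o[1])/d[1];print(u,v,(o+d*t).round(4))
cv2.imwrite("pics/c3.png",cv2.resize(c["color"][270:400,220:420,::-1],(800,520),interpolation=cv2.INTER_CUBIC))
```

```text
259 290 [ 0.008  -0.0256  0.0151]
383 288 [0.0089 0.0256 0.0152]
259 350 [-0.0147 -0.0256  0.0045]
383 350 [-0.0145  0.0256  0.0042]
```

jog_arm(
  steps=[
    {"tx": 0, "ty": 0.1, "tz": 4, "roll": 0, "gripper": 60},
    {"tx": 0, "ty": 0, "tz": 4, "roll": 0, "gripper": 60},
    {"tx": 0, "ty": 0, "tz": 3, "roll": 0, "gripper": 60},
    {"tx": 0, "ty": 0, "tz": 1, "roll": 0, "gripper": 60},
    {"tx": 0, "ty": 0, "tz": 0, "roll": 0, "gripper": 60},
  ],
)

```text
clock: 2.1
tcp_pos: [0.4653, 0.2645, 0.0417]
tcp_rot: [-179.9, 0.1, 75.4]
contact_force: [0.9, 0.2, 1.0]
gripper_width: 0.0512
gripper_force: 0.0
```

View pics/c3.png

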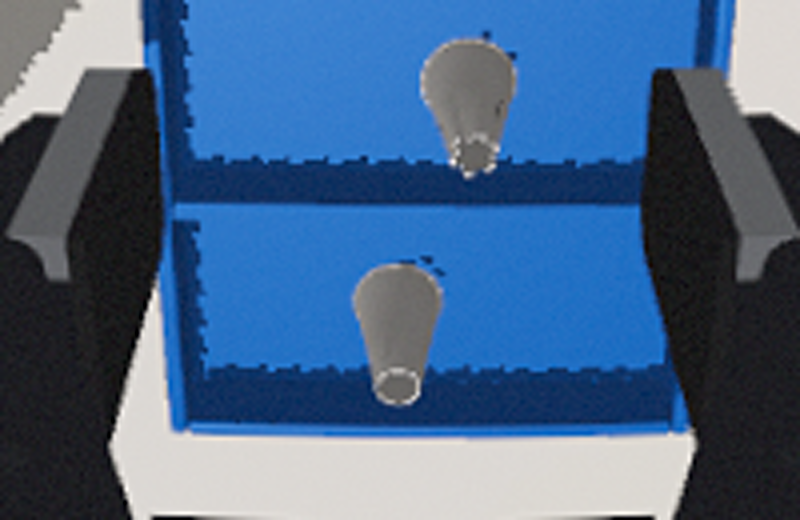

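Crop: the pad tips are about 15 mm ahead of the TCP at this opening (corner at (259,288)), so a TCP height of 0.024 puts the closed tips near 0.006, on the foot.

jog_arm(
  steps=[
    {"tx": 0.1, "ty": 0, "tz": 1, "roll": 0, "gripper": 60},
    {"tx": 0, "ty": 0, "tz": 0.8, "roll": 0, "gripper": 60},
    {"tx": 0, "ty": 0, "tz": 0, "roll": 0, "gripper": 60},
    {"tx": 0, "ty": 0, "tz": 0, "roll": 0, "gripper": 0},
    {"tx": 0, "ty": 0, "tz": 0, "roll": 0, "gripper": 0},
    {"tx": 0, "ty": 0, "tz": 0, "roll": 0, "gripper": 0},
    {"tx": 0, "ty": 0, "tz": 0, "roll": 0, "gripper": 0},
    {"tx": 0, "ty": 0, "tz": 0, "roll": 0, "gripper": 0},
  ],
  grip_force=25,
)

```text
clock: 2.9
tcp_pos: [0.4664, 0.2653, 0.0248]
tcp_rot: [180.0, -0.0, 75.3]
contact_force: [-1.6, -0.1, 6.2]
gripper_width: 0.0253
gripper_force: 24.5
```

jog_arm(
  steps=[
    {"tx": 0, "ty": 0, "tz": -1, "roll": 0, "gripper": 0},
    {"tx": 0, "ty": 0, "tz": -3, "roll": 0, "gripper": 0},
    {"tx": 0, "ty": 0, "tz": -4, "roll": 0, "gripper": 0},
    {"tx": 0, "ty": 0, "tz": -2, "roll": 0, "gripper": 0},
    {"tx": 0, "ty": 0, "tz": 0, "roll": 0, "gripper": 0},
  ],
)

```text
clock: 3.4
tcp_pos: [0.4673, 0.266, 0.1277]
tcp_rot: [179.8, -0.2, 75.3]
contact_force: [0.2, -1.0, -0.5]
gripper_width: 0.0252
gripper_force: 24.8
```

Run:
```python
from h import *
c,s=snap("wrist","w2");S,_=snap("side","side1");print(s['tcp_pos'],s["gripper_width"])
a=cv2.resize(c["color"][230:390,220:420],(800,640))[:560]
cv2.imwrite("pics/c4.png",a[:,:,::-1])
u,v=proj(S,s['tcp_pos']-np.array([0,0,.015]));print(u,v)
b=cv2.resize(S["color"][int(v)-40:int(v)+50,int(u)-55:int(u)+55],(550,450),interpolation=cv2.INTER_CUBIC)
cv2.imwrite("pics/c4.png",np.hstack([cv2.resize(a,(250,450))if 0 else cv2.resize(c["color"][250:370,290:355],(244,450)),b])[:,:,::-1])
```

```text
[0.46734119 0.26598277 0.12765474] 0.025239384778851032
377.1113076102945 341.6949663673111
```

View pics/c4.png

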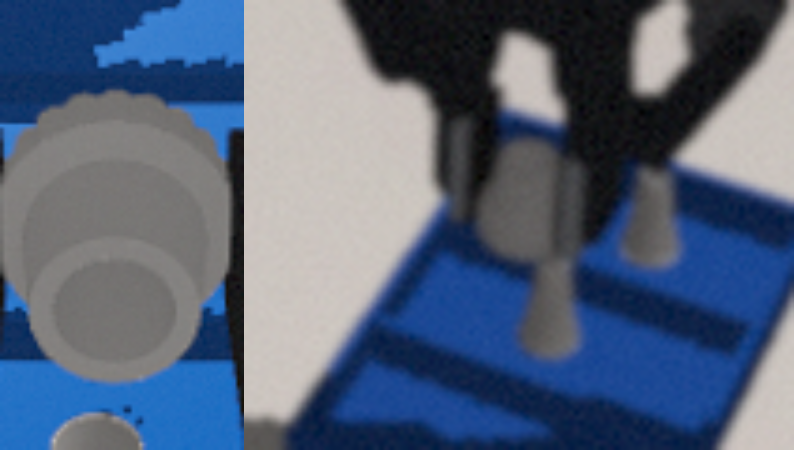

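Run:
```python
from h import *
c,s=load("w2");ss={"tcp_rot":[0,0,0],"tcp_pos":[0,0,0]}
for u,v,zs in((320.7,332.7,(-.005,-.01,0)),(320.7,250+222/3.75,(.013,.009,.017)),(320.7,250+122/3.75,(.013,.009,.017)),(320.7,250+92/3.75,(.013,.021,.025)),(320.7,250+380/3.75,(-.005,))):
    print(u,round(v),[wz(c,ss,u,v,z).round(4) for z in zs])
h=cv2.cvtColor(c["color"],cv2.COLOR_RGB2HSV).astype(int)
S,_=load("side1");
for dx,dz in((0,.0055),(0,-.0208)):
    for q in((0,0),(.0135,0),(-.0135,0),(0,.0135),(0,-.0135)):
        u,v=proj(S,s['tcp_pos']+np.array([q[0],q[1],dz]));print(dz,q,round((u-322)*5+244),round((v-301)*5))
```

```text
320.7 333 [array([ 0.    , -0.0001, -0.005 ]), array([ 0.003 , -0.0001, -0.01  ]), array([-0.003 , -0.0001,  0.    ])]
320.7 309 [array([ 0.0005, -0.0001,  0.013 ]), array([ 0.0026, -0.0001,  0.009 ]), array([-0.0016, -0.0001,  0.017 ])]
320.7 283 [array([ 0.0125, -0.0001,  0.013 ]), array([ 0.0143, -0.0001,  0.009 ]), array([ 0.0108, -0.0001,  0.017 ])]
320.7 275 [array([ 0.016 , -0.0001,  0.013 ]), array([ 0.0127, -0.0001,  0.021 ]), array([ 0.0111, -0.0001,  0.025 ])]
320.7 351 [array([-0.0084, -0.0001, -0.005 ])]
0.0055 (0, 0) 523 149
0.0055 (0.0135, 0) 475 142
0.0055 (-0.0135, 0) 571 156
0.0055 (0, 0.0135) 516 181
0.0055 (0, -0.0135) 529 118
-0.0208 (0, 0) 519 219
-0.0208 (0.0135, 0) 472 212
-0.0208 (-0.0135, 0) 566 226
-0.0208 (0, 0.0135) 512 251
-0.0208 (0, -0.0135) 525 187
```

The coupler is held upright and centred: both rings give tool x ≈ 0, and the bottom is 21 mm below the TCP. Moving over the pedestal.

```bash
python3 -c "
from h import *
T,_=load('top0');S,_=load('side0')
print(onz(T,326,267.3,.02),onz(S,356.1,285.8,.016))
plan([.545,.004,.12],75.3,8)"
```

```text
[0.54438791 0.00426391 0.02      ] [0.54299799 0.00927653 0.016     ]
[np.float64(-2.91), np.float64(1.78), np.float64(0.06), np.float64(0.01)]
[np.float64(-2.91), np.float64(1.78), np.float64(0.06), np.float64(0.01)]
[np.float64(-2.91), np.float64(1.78), np.float64(0.06), np.float64(0.01)]
[np.float64(-2.91), np.float64(1.78), np.float64(0.06), np.float64(0.01)]
[np.float64(-2.91), np.float64(1.78), np.float64(0.06), np.float64(0.01)]
[np.float64(-2.91), np.float64(1.78), np.float64(0.06), np.float64(0.01)]
[np.float64(-2.91), np.float64(1.78), np.float64(0.06), np.float64(0.01)]
[np.float64(-2.91), np.float64(1.78), np.float64(0.06), np.float64(0.01)]
```

jog_arm(
  steps=[
    {"tx": -2.9, "ty": 1.8, "tz": 0.1, "roll": 0, "gripper": 0},
    {"tx": -2.9, "ty": 1.8, "tz": 0.1, "roll": 0, "gripper": 0},
    {"tx": -2.9, "ty": 1.8, "tz": 0.1, "roll": 0, "gripper": 0},
    {"tx": -2.9, "ty": 1.8, "tz": 0.1, "roll": 0, "gripper": 0},
    {"tx": -2.9, "ty": 1.8, "tz": 0.1, "roll": 0, "gripper": 0},
    {"tx": -2.9, "ty": 1.8, "tz": 0, "roll": 0, "gripper": 0},
    {"tx": -2.9, "ty": 1.8, "tz": 0, "roll": 0, "gripper": 0},
    {"tx": -2.9, "ty": 1.8, "tz": 0, "roll": 0, "gripper": 0},
  ],
)

```text
clock: 4.3
tcp_pos: [0.5464, 0.0029, 0.1183]
tcp_rot: [-179.9, 0.0, 75.3]
contact_force: [-0.3, -0.7, -0.1]
gripper_width: 0.0252
gripper_force: 24.8
```

jog_arm(
  steps=[
    {"tx": 0, "ty": 0, "tz": 0, "roll": 0, "gripper": 0},
    {"tx": 0, "ty": 0, "tz": 0, "roll": 0, "gripper": 0},
    {"tx": 0, "ty": 0, "tz": 0, "roll": 0, "gripper": 0},
  ],
)

```text
clock: 4.6
tcp_pos: [0.5462, 0.0053, 0.1187]
tcp_rot: [-179.9, 0.0, 75.4]
contact_force: [0.1, -0.1, -0.2]
gripper_width: 0.0252
gripper_force: 24.8
```

Run:
```python
from h import *
c,s=snap("wrist","w3");print(s['tcp_pos'],s['tcp_rot'],s['gripper_width'])
cv2.imwrite("pics/c5.png",cv2.resize(c["color"][120:360,160:560,::-1],(800,480)))
```

```text
[0.54621074 0.00531278 0.11870715] [-1.79925382e+02  4.08206288e-04  7.53912883e+01] 0.025234650390383657
```

View pics/c5.png

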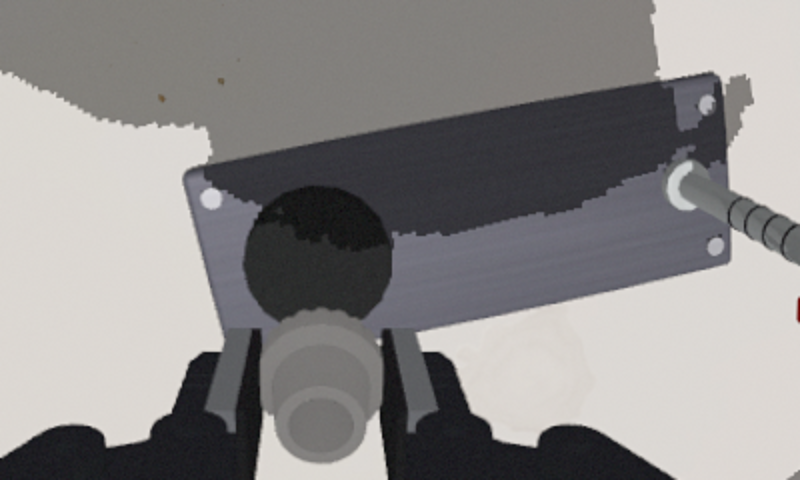

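The wrist view shows the pedestal disc centred at about (318.7,250) px and the post foot at (503,213).

Run:
```python
from h import *
c,s=load("w3");T,_=load("top0")
print(wz(c,s,318.7,250,.02),tri(wray(c,s,318.7,250),ray(T,326,267.3)),wz(c,s,318.7-37.3,250,.02),wz(c,s,318.7,250-37.4,.02))
print("post",wz(c,s,503,213,.009))
```

```text
[0.54418448 0.00324505 0.02      ] (array([0.54430165, 0.00417812, 0.02267624]), [np.float64(0.00014200860640111793), np.float64(0.00014200860640130563)]) [0.52131507 0.00914739 0.02      ] [0.55029349 0.02661087 0.02      ]
post [ 0.67447847 -0.00708038  0.009     ]
```

jog_arm(
  steps=[
    {"tx": -0.2, "ty": -0.15, "tz": 2, "roll": 0, "gripper": 0},
    {"tx": 0, "ty": 0, "tz": 3, "roll": 0, "gripper": 0},
    {"tx": 0, "ty": 0, "tz": 1.8, "roll": 0, "gripper": 0},
    {"tx": 0, "ty": 0, "tz": 0.5, "roll": 0, "gripper": 0},
    {"tx": 0, "ty": 0, "tz": 0.3, "roll": 0, "gripper": 0},
    {"tx": 0, "ty": 0, "tz": 0, "roll": 0, "gripper": 0},
    {"tx": 0, "ty": 0, "tz": 0, "roll": 0, "gripper": 0},
  ],
)

```text
clock: 5.35
tcp_pos: [0.5452, 0.003, 0.0441]
tcp_rot: [179.9, -0.0, 75.4]
contact_force: [-0.5, 0.3, 0.4]
gripper_width: 0.0249
gripper_force: 24.8
```

jog_arm(
  steps=[
    {"tx": 0.05, "ty": -0.1, "tz": 0.15, "roll": 0, "gripper": 0},
    {"tx": 0, "ty": 0, "tz": 0.1, "roll": 0, "gripper": 0},
    {"tx": 0, "ty": 0, "tz": 0.05, "roll": 0, "gripper": 0},
    {"tx": 0, "ty": 0, "tz": 0, "roll": 0, "gripper": 0},
    {"tx": 0, "ty": 0, "tz": 0, "roll": 0, "gripper": 0},
  ],
)

```text
clock: 5.85
tcp_pos: [0.5441, 0.0037, 0.0408]
tcp_rot: [180.0, -0.0, 75.3]
contact_force: [-3.5, 0.7, 11.1]
gripper_width: 0.025
gripper_force: 25.8
```

Contact made at the expected height; releasing and lifting.

jog_arm(
  steps=[
    {"tx": 0, "ty": 0, "tz": -0.05, "roll": 0, "gripper": 0},
    {"tx": 0, "ty": 0, "tz": 0, "roll": 0, "gripper": 0},
    {"tx": 0, "ty": 0, "tz": 0, "roll": 0, "gripper": 50},
    {"tx": 0, "ty": 0, "tz": 0, "roll": 0, "gripper": 70},
    {"tx": 0, "ty": 0, "tz": 0, "roll": 0, "gripper": 70},
    {"tx": 0, "ty": 0, "tz": -0.5, "roll": 0, "gripper": 70},
    {"tx": 0, "ty": 0, "tz": -2, "roll": 0, "gripper": 70},
    {"tx": 0, "ty": 0, "tz": -4, "roll": 0, "gripper": 70},
  ],
)

```text
clock: 6.65
tcp_pos: [0.5427, 0.0034, 0.105]
tcp_rot: [-179.8, 0.1, 75.3]
contact_force: [-0.7, -0.0, 0.6]
gripper_width: 0.0597
gripper_force: 0.0
```

jog_arm(
  steps=[
    {"tx": 0, "ty": 0, "tz": -3, "roll": 0, "gripper": 70},
    {"tx": 0, "ty": 0, "tz": 0, "roll": 0, "gripper": 70},
    {"tx": 0, "ty": 0, "tz": 0, "roll": 0, "gripper": 70},
  ],
)

```text
clock: 6.95
tcp_pos: [0.5442, 0.0037, 0.1365]
tcp_rot: [179.9, -0.0, 75.3]
contact_force: [0.1, -0.5, -0.8]
gripper_width: 0.0601
gripper_force: 0.0
```

Run:
```python
from h import *
c,s=snap("wrist","w4");print(s['tcp_pos'],s['tcp_rot'],s['clock'])
for ce,st,p in comps(c,lambda h:(h[...,1]<60)&(h[...,2]>95)&(h[...,2]<240),(280,200,360,310),60): print(ce.round(1),st,cv2.minEnclosingCircle(p))
cv2.imwrite("pics/c6.png",cv2.resize(c["color"][190:310,240:400,::-1],(800,600)))
yaw=6;print("to loupe");plan([.4905,-.234,.17],6,9)
```

```text
[0.54418154 0.00372    0.13648134] [ 1.79932742e+02 -3.98575343e-02  7.53487623e+01] 6.95
[317.5 280.2] [ 280  210   80  100 4025] ((319.5, 260.27777099609375), 62.72254943847656)
[319.7 241.9] [ 299  220   42   45 1364] ((319.5, 242.13636779785156), 22.142105102539062)
to loupe
[np.float64(-2.7), np.float64(0.1), np.float64(-0.38), np.float64(7.71)]
[np.float64(-2.67), np.float64(0.46), np.float64(-0.38), np.float64(7.71)]
[np.float64(-2.58), np.float64(0.81), np.float64(-0.38), np.float64(7.71)]
[np.float64(-2.45), np.float64(1.15), np.float64(-0.38), np.float64(7.71)]
[np.float64(-2.27), np.float64(1.47), np.float64(-0.38), np.float64(7.71)]
[np.float64(-2.06), np.float64(1.76), np.float64(-0.38), np.float64(7.71)]
[np.float64(-1.8), np.float64(2.02), np.float64(-0.38), np.float64(7.71)]
[np.float64(-1.51), np.float64(2.24), np.float64(-0.38), np.float64(7.71)]
[np.float64(-1.2), np.float64(2.43), np.float64(-0.38), np.float64(7.71)]
```

View pics/c6.png

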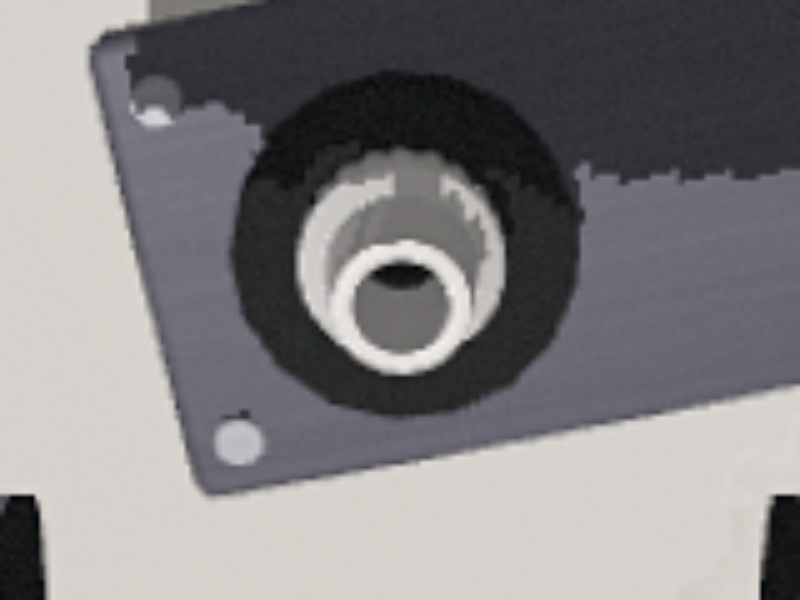

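The crop shows the coupler upright in the middle of the pedestal. Moving over the loupe.

jog_arm(
  steps=[
    {"tx": -2.7, "ty": 0.1, "tz": -0.4, "roll": 7.7, "gripper": 70},
    {"tx": -2.7, "ty": 0.5, "tz": -0.4, "roll": 7.7, "gripper": 70},
    {"tx": -2.6, "ty": 0.8, "tz": -0.4, "roll": 7.7, "gripper": 70},
    {"tx": -2.5, "ty": 1.2, "tz": -0.4, "roll": 7.7, "gripper": 70},
    {"tx": -2.3, "ty": 1.5, "tz": -0.4, "roll": 7.7, "gripper": 70},
    {"tx": -2.1, "ty": 1.8, "tz": -0.4, "roll": 7.7, "gripper": 70},
    {"tx": -1.8, "ty": 2, "tz": -0.4, "roll": 7.7, "gripper": 70},
    {"tx": -1.5, "ty": 2.2, "tz": -0.4, "roll": 7.7, "gripper": 70},
  ],
)

```text
clock: 7.8
tcp_pos: [0.4958, -0.2104, 0.167]
tcp_rot: [-180.0, 0.1, 13.4]
contact_force: [0.1, -0.1, -0.5]
gripper_width: 0.0598
gripper_force: 0.0
```

jog_arm(
  steps=[
    {"tx": -1.2, "ty": 2.4, "tz": -0.4, "roll": 7.7, "gripper": 70},
    {"tx": 0, "ty": 0, "tz": 0, "roll": 0, "gripper": 70},
    {"tx": 0, "ty": 0, "tz": 0, "roll": 0, "gripper": 70},
    {"tx": 0, "ty": 0, "tz": 0, "roll": 0, "gripper": 70},
  ],
)

```text
clock: 8.2
tcp_pos: [0.4907, -0.2346, 0.1711]
tcp_rot: [-180.0, 0.1, 6.2]
contact_force: [0.7, 0.4, 0.8]
gripper_width: 0.0598
gripper_force: 0.0
```

Run:
```python
from h import *
c,s=load("w4");print("coupler",wz(c,s,320.4,251.4,.046))
c,s=snap("wrist","w5");print(s['tcp_pos'],s['tcp_rot'],s['clock'])
for ce,st,p in comps(c,lambda h:((h[...,0]<8)|(h[...,0]>172))&(h[...,1]>140)&(h[...,2]>60),(0,0,640,480),15):print("red",ce.round(1),st,proj and tri(wray(c,s,*ce),ray(load('top0')[0],331,204.5)))
cv2.imwrite("pics/c7.png",cv2.resize(c["color"][:,120:520,::-1],(500,600)))
```

```text
coupler [0.5439055  0.00318844 0.046     ]
[ 0.49074484 -0.23458175  0.17106483] [-1.79957354e+02  6.55362292e-02  6.16841603e+00] 8.2
```

View pics/c7.png

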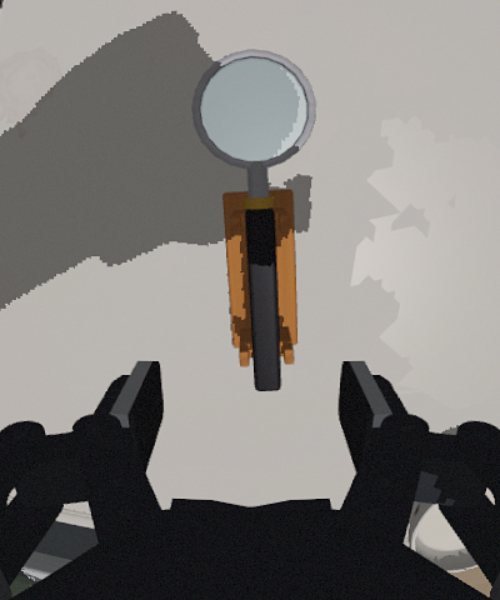

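The wrist view (×1.25 crop) shows the lens centre at px (323.2,86.4), the handle's front end at (328,166) and its rear end at (333.6,310).

Run:
```python
from h import *
c,s=load("w5");T,_=load("top0");S,_=load("side0")
# handle by mask (black), in free region
hs=[p for ce,st,p in comps(c,lambda h:h[...,2]<70,(305,160,355,316),500)]
p=max(hs,key=len);r=cv2.minAreaRect(p);print(r)
# lens rim: glass blob ellipse
for ce,st,q in comps(c,lambda h:(h[...,2]>120)&(h[...,0]>75)&(h[...,0]<125)&(h[...,1]>12),(265,35,380,140),800):
    print("glass",ce,st,cv2.minEnclosingCircle(q))
L=wz(c,s,323.2,86.4,.042);print("lens",L,tri(wray(c,s,323.2,86.4),ray(T,430,248)),tri(wray(c,s,323.2,86.4),ray(S,355,218)))
rows=[(v,p[p[:,1]==v][:,0].mean()) for v in range(200,300,10)]
P=np.array([wz(c,s,u,v,.05) for v,u in rows]);print(P.round(4))
k=np.polyfit(P[:,0],P[:,1],1);yaw=np.degrees(np.arctan(k[0]));print("yaw",yaw)
e1=wz(c,s,328,166.4,.05);e2=wz(c,s,333.6,310.4,.05);print("ends",e1,e2,np.linalg.norm(e1-e2))
d=np.array([np.cos(np.radians(yaw)),np.sin(np.radians(yaw)),0]);O=L-.1*d;print("origin",O,"line y at O",np.polyval(k,O[0]),"line at lens",np.polyval(k,L[0]))
```

```text
((330.6448974609375, 239.08236694335938), (146.3341522216797, 32.78547668457031), 83.46337127685547)
glass [319.84188709  86.47690486] [ 280   46   82   83 5066] ((322.4200134277344, 86.64833068847656), 42.42506790161133)
lens [ 0.59145281 -0.22543461  0.042     ] (array([ 0.59270664, -0.22536765,  0.03205525]), [np.float64(0.00011030023044987365), np.float64(0.00011030023044972523)]) (array([ 0.59043916, -0.2255567 ,  0.04073139]), [np.float64(0.0011590807450843335), np.float64(0.0011590807450844683)])
[[ 0.5159 -0.2372  0.05  ]
 [ 0.5091 -0.238   0.05  ]
 [ 0.5022 -0.2391  0.05  ]
 [ 0.4953 -0.2403  0.05  ]
 [ 0.4883 -0.2418  0.05  ]
 [ 0.481  -0.2426  0.05  ]
 [ 0.4738 -0.2445  0.05  ]
 [ 0.4663 -0.2451  0.05  ]
 [ 0.4586 -0.2463  0.05  ]
 [ 0.4509 -0.248   0.05  ]]
yaw 9.47429026432582
ends [ 0.53835062 -0.23435641  0.05      ] [ 0.43430363 -0.25045944  0.05      ] 0.10528573214493289
origin [ 0.49281686 -0.24189512  0.042     ] line y at O -0.24083689530595687 line at lens -0.22437639294189415
```

Heights and lengths agree (handle 105 mm, yaw about 9.3°, origin about (0.493,−0.2412)). Descending onto the handle.

jog_arm(
  steps=[
    {"tx": 0.15, "ty": 0.7, "tz": 2, "roll": -3.2, "gripper": 70},
    {"tx": 0, "ty": 0, "tz": 4, "roll": 0, "gripper": 70},
    {"tx": 0, "ty": 0, "tz": 3, "roll": 0, "gripper": 70},
    {"tx": 0, "ty": 0, "tz": 2, "roll": 0, "gripper": 70},
    {"tx": 0, "ty": 0, "tz": 0.9, "roll": 0, "gripper": 70},
    {"tx": 0, "ty": 0, "tz": 0, "roll": 0, "gripper": 70},
    {"tx": 0, "ty": 0, "tz": 0, "roll": 0, "gripper": 70},
  ],
)

```text
clock: 8.95
tcp_pos: [0.4934, -0.2423, 0.0536]
tcp_rot: [180.0, -0.0, 9.3]
contact_force: [1.1, -0.8, -0.2]
gripper_width: 0.0597
gripper_force: 0.0
```

jog_arm(
  steps=[
    {"tx": 0, "ty": -0.1, "tz": 0.7, "roll": 0, "gripper": 70},
    {"tx": 0, "ty": 0, "tz": 0.4, "roll": 0, "gripper": 70},
    {"tx": 0, "ty": 0, "tz": 0, "roll": 0, "gripper": 40},
    {"tx": 0, "ty": 0, "tz": 0, "roll": 0, "gripper": 25},
    {"tx": 0, "ty": 0, "tz": 0, "roll": 0, "gripper": 0},
    {"tx": 0, "ty": 0, "tz": 0, "roll": 0, "gripper": 0},
    {"tx": 0, "ty": 0, "tz": 0, "roll": 0, "gripper": 0},
    {"tx": 0, "ty": 0, "tz": 0, "roll": 0, "gripper": 0},
  ],
  grip_force=60,
)

```text
clock: 9.75
tcp_pos: [0.493, -0.2414, 0.0421]
tcp_rot: [180.0, -0.0, 9.2]
contact_force: [-1.0, 1.1, 5.6]
gripper_width: 0.0148
gripper_force: 58.7
```

jog_arm(
  steps=[
    {"tx": 0, "ty": 0, "tz": -1, "roll": 0, "gripper": 0},
    {"tx": 0, "ty": 0, "tz": -2, "roll": 0, "gripper": 0},
    {"tx": 0, "ty": 0, "tz": -3, "roll": 0, "gripper": 0},
    {"tx": 0, "ty": 0, "tz": -3, "roll": 0, "gripper": 0},
    {"tx": 0, "ty": 0, "tz": -2, "roll": 0, "gripper": 0},
    {"tx": 0, "ty": 0, "tz": 0, "roll": 0, "gripper": 0},
    {"tx": 0, "ty": 0, "tz": 0, "roll": 0, "gripper": 0},
  ],
)

```text
clock: 10.45
tcp_pos: [0.4929, -0.2411, 0.1521]
tcp_rot: [180.0, -0.0, 9.3]
contact_force: [-0.4, -0.6, -1.8]
gripper_width: 0.0147
gripper_force: 58.6
```

Run:
```python
from h import *
c,s=snap("wrist","w6");S,_=snap("side","side2");T,_=snap("top","top2");print(s['tcp_pos'],s['tcp_rot'],s["gripper_width"])
ss={"tcp_rot":[0,0,0],"tcp_pos":[0,0,0]}
# predicted lens px in side/top
R=Ro.from_euler("xyz",s["tcp_rot"],degrees=True).as_matrix();L=s["tcp_pos"]+R@[.1,0,0];print("L",L,proj(S,L),proj(T,L))
g=lambda h:(h[...,2]>110)&(h[...,0]>75)&(h[...,0]<125)&(h[...,1]>12)
o={}
for n,cc,q in(("S",S,proj(S,L)),("T",T,proj(T,L)),("w",c,(322,87))):
    u,v=map(int,q);w=60 if n=="w" else 35
    for ce,st,p in comps(cc,g,(u-w,max(0,v-w),u+w,v+w),60):
        e=cv2.fitEllipse(cv2.convexHull(p.astype(np.int32)).astype(np.float32));print(n,ce.round(1),st,np.round(e[0],1),np.round(e[1],1));o.setdefault(n,e[0])
print(tri(ray(S,*o["S"]),ray(T,*o["T"])) if "S" in o and "T" in o else "")
if "w" in o:
    print("wrist lens in tool frame at z=0",wz(c,ss,*o["w"],0.),tri(wray(c,s,*o["w"]),ray(S,*o["S"])))
```

```text
[ 0.49294396 -0.24106509  0.15210225] [ 1.79999636e+02 -4.03479020e-02  9.25188145e+00] 0.014729816543690558
L [ 0.59164305 -0.22498759  0.15217267] [354.80845781 174.60162951] [443.34960851 241.12159545]
w [303.1  78.1] [ 262   27   95  105 8007] [304.9  75.8] [106.  134.3]
Traceback (most recent call last):
KeyError: 'S'
```

Run:
```python
from h import *
c,s=load("w6");S,_=load("side2");T,_=load("top2")
R=Ro.from_euler("xyz",s["tcp_rot"],degrees=True).as_matrix();L=s["tcp_pos"]+R@[.1,0,0]
o={}
for n,cc,f,w,hh in(("S",S,"side0",36,18),("T",T,"top0",24,24)):
    u,v=map(int,proj(cc,L));d=np.abs(cc["color"].astype(int)-load(f)[0]["color"]).max(2)
    m=(d>14).astype(np.uint8);k=np.zeros_like(m);k[v-hh:v+hh,u-w:u+w]=1;m&=k
    m=cv2.morphologyEx(m,cv2.MORPH_CLOSE,np.ones((3,3)))
    print(n,(u,v));sub=m[v-hh:v+hh,u-w:u+w]
    print("\n".join("".join(".#"[x] for x in r) for r in sub[::2 if n=="T" else 1]))
g=cv2.cvtColor(c["color"],cv2.COLOR_RGB2GRAY)
print("row87",g[87,250:400:2].tolist());print("col322",g[20:170:2,322].tolist())
```

```text
S (354, 174)
........................................................................
........................................................................
........................................................................
........................................................................
........................................................................
........................................................................
........................................................................
........................................................................
........................................................................
........................................................................
........................................................................
.......................#................................................
.........................#..............................................
.................................##########.............................
..........................######################.................
[... 2774 characters left out ...]
1, 171, 172, 171, 170, 172, 172, 173, 173, 172, 175, 172, 173, 174, 175, 173, 175, 175, 174, 175, 176, 176, 175, 176, 176, 176, 178, 177, 177, 177, 177, 178, 172, 209, 208, 209, 209, 208, 208, 208, 209, 208, 209, 208, 209, 208, 209, 210, 206, 208, 207, 209, 208, 207, 208, 208, 206, 208, 207, 207, 206, 207, 207, 206, 206, 206, 160, 67]
col322 [171, 171, 173, 171, 172, 173, 173, 172, 173, 173, 172, 172, 172, 174, 173, 172, 174, 173, 173, 175, 174, 173, 175, 173, 174, 176, 176, 176, 176, 176, 176, 176, 177, 177, 175, 177, 176, 179, 178, 177, 179, 178, 180, 179, 180, 181, 180, 181, 182, 182, 183, 184, 183, 184, 185, 187, 75, 87, 84, 84, 86, 85, 87, 88, 86, 87, 86, 86, 84, 86, 86, 85, 83, 87, 87]
```

Run:
```python
from h import *
c,s=load("w6");g=cv2.cvtColor(c["color"],cv2.COLOR_RGB2GRAY)
ss={"tcp_rot":[0,0,0],"tcp_pos":[0,0,0]}
P=[]
for v in range(4,125,8):
    r=g[v]<130
    l=[u for u in range(320,150,-1) if r[u]];q=[u for u in range(320,500) if r[u]]
    if l and q: P+= [(l[0],v),(q[0],v)]
P+=[(u,next(v for v in range(60,200) if g[v,u]<130)) for u in range(290,356,8)]
print(P[::4])
X=np.array([wz(c,ss,u,v,-.0045) for u,v in P])  # top edge of glass bore
A=np.c_[2*X[:,:2],np.ones(len(X))];k=np.linalg.lstsq(A,(X[:,:2]**2).sum(1),rcond=None)[0]
r=np.sqrt(k[2]+k[0]**2+k[1]**2);res=np.hypot(*(X[:,:2]-k[:2]).T)-r
print("centre tool",k[:2].round(4),"r",r.round(4),"rms",res.std().round(5))
for dz in(-.003,0,.003):
    X=np.array([wz(c,ss,u,v,dz) for u,v in P]);A=np.c_[2*X[:,:2],np.ones(len(X))];k=np.linalg.lstsq(A,(X[:,:2]**2).sum(1),rcond=None)[0];print(dz,k[:2].round(4),np.sqrt(k[2]+k[0]**2+k[1]**2).round(4))
```

```text
[(249, 4), (240, 20), (235, 36), (234, 52), (235, 68), (241, 84), (252, 100), (270, 116), (290, 127), (322, 132), (354, 125)]
centre tool [ 0.0988 -0.0001] r 0.0277 rms 0.00015
-0.003 [ 0.0992 -0.0001] 0.028
0 [ 0.0998 -0.0001] 0.0287
0.003 [ 1.005e-01 -1.000e-04] 0.0294
```

The lens centre lies at tool (0.0997, 0), level (the fitted radius matches the glass at the TCP height). I'll bring the handle in from −y (yaw 85°), away from the post, and measure the collar from the wrist camera on the way.

```bash
python3 -c "
from h import *
plan([.5356,-.0962,.165],85,10)"
```

```text
[np.float64(0.66), np.float64(-1.36), np.float64(-0.14), np.float64(-7.58)]
[np.float64(0.83), np.float64(-1.26), np.float64(-0.14), np.float64(-7.58)]
[np.float64(0.99), np.float64(-1.14), np.float64(-0.14), np.float64(-7.58)]
[np.float64(1.13), np.float64(-1.0), np.float64(-0.14), np.float64(-7.58)]
[np.float64(1.26), np.float64(-0.84), np.float64(-0.14), np.float64(-7.58)]
[np.float64(1.36), np.float64(-0.67), np.float64(-0.14), np.float64(-7.58)]
[np.float64(1.43), np.float64(-0.49), np.float64(-0.14), np.float64(-7.58)]
[np.float64(1.48), np.float64(-0.29), np.float64(-0.14), np.float64(-7.58)]
[np.float64(1.51), np.float64(-0.09), np.float64(-0.14), np.float64(-7.58)]
[np.float64(1.51), np.float64(0.11), np.float64(-0.14), np.float64(-7.58)]
```

jog_arm(
  steps=[
    {"tx": 0.7, "ty": -1.4, "tz": -0.1, "roll": -7.6, "gripper": 0},
    {"tx": 0.8, "ty": -1.3, "tz": -0.1, "roll": -7.6, "gripper": 0},
    {"tx": 1, "ty": -1.1, "tz": -0.1, "roll": -7.6, "gripper": 0},
    {"tx": 1.1, "ty": -1, "tz": -0.1, "roll": -7.6, "gripper": 0},
    {"tx": 1.3, "ty": -0.8, "tz": -0.1, "roll": -7.6, "gripper": 0},
    {"tx": 1.4, "ty": -0.7, "tz": -0.2, "roll": -7.6, "gripper": 0},
    {"tx": 1.4, "ty": -0.5, "tz": -0.2, "roll": -7.6, "gripper": 0},
    {"tx": 1.5, "ty": -0.3, "tz": -0.2, "roll": -7.6, "gripper": 0},
  ],
)

```text
clock: 11.4
tcp_pos: [0.5272, -0.1241, 0.1621]
tcp_rot: [-179.9, 0.0, 70.3]
contact_force: [-0.4, -0.8, -1.5]
gripper_width: 0.015
gripper_force: 58.5
```

jog_arm(
  steps=[
    {"tx": 1.5, "ty": -0.1, "tz": -0.1, "roll": -7.6, "gripper": 0},
    {"tx": 1.5, "ty": 0.1, "tz": -0.1, "roll": -7.6, "gripper": 0},
    {"tx": 0, "ty": 0, "tz": 0, "roll": 0, "gripper": 0},
    {"tx": 0, "ty": 0, "tz": 0, "roll": 0, "gripper": 0},
    {"tx": 0, "ty": 0, "tz": 0, "roll": 0, "gripper": 0},
  ],
)

```text
clock: 11.9
tcp_pos: [0.5354, -0.0967, 0.1644]
tcp_rot: [-180.0, 0.0, 85.0]
contact_force: [0.8, 0.2, -1.3]
gripper_width: 0.0148
gripper_force: 58.5
```

Run:
```python
from h import *
c,s=snap("wrist","w7");T,_=load("top0");S,_=load("side0");print(s['tcp_pos'],s['tcp_rot'],s['gripper_width'])
red=lambda h:((h[...,0]<8)|(h[...,0]>172))&(h[...,1]>140)&(h[...,2]>60)
for ce,st,p in comps(c,red,(0,0,640,480),20):
    print(ce.round(1),st)
    h=np.zeros((480,640),np.uint8);h[p[:,1].astype(int),p[:,0].astype(int)]=1
    x,y,w,hh=st[:4];print("\n".join("".join(".#"[v] for v in r) for r in h[y:y+hh:2,x:x+w]))
    print(tri(wray(c,s,*ce),ray(S,295.1,233)),tri(wray(c,s,*ce),ray(T,331,204.5)))
for n,cc,b in(("S",S,(280,220,310,250)),("T",T,(310,185,350,225))):
    for ce,st,p in comps(cc,red,b,20):
        h=np.zeros((480,640),np.uint8);h[p[:,1].astype(int),p[:,0].astype(int)]=1
        x,y,w,hh=st[:4];print(n,st);print("\n".join("".join(".#"[v] for v in r) for r in h[y:y+hh,x:x+w]))
```

```text
[ 0.53544291 -0.09665446  0.16443933] [-1.79956594e+02  2.53382200e-02  8.50415860e+01] 0.014828914814995682
[556.8  88.8] [ 530   69   53   40 1025]
....................................##...............
..........................################...........
......................########################.......
....................###########################......
...................##############################....
.##..............#####################...............
###################################..................
.#################################...................
#################################....................
#################################....................
#################################....................
...........#######################...................
.................#################...................
.................###################.................
.................#####################...............
...................##################################
....................################################.
......................############################...
.......................#########################.....
............................###################......
(array([ 0.6692512 , -0.0055754 ,  0.11353726]), [np.float64(0.0003366496420885986), np.float64(0.0003366496420885084)]) (array([ 0.667808  , -0.00444793,  0.11452479]), [np.float64(0.0012635333546701863), np.float64(0.0012635333546701971)])
S [289 230  15   7  51]
#......##......
##....####.....
##########.....
#############..
#...###########
.....####......
.....###.......
T [326 198  11  15  75]
..#.....##.
.##.....##.
.##.....###
.##.....###
.###....###
#####.####.
.#########.
..#######..
...#####...
...####....
...####....
...####....
...####....
...####....
....##.....
```

Run:
```python
from h import *
c,s=load("w7");T,_=load("top0");S,_=load("side0")
r=wray(c,s,530,85)
print(tri(r,ray(S,303.8,234.2)),tri(r,ray(T,331.2,212.5)),tri(ray(S,303.8,234.2),ray(T,331.2,212.5)))
o,d=r
for x in(.650,.652):print(o+d*(x-o[0])/d[0])
# collar/post axis: vertical line through (.6742,-.007): red collar's near rim: shaft hole in blob at u~565
plan([.5439-.0997*np.cos(np.radians(85)),.0034-.0997*np.sin(np.radians(85)),.1145],85,3)
```

```text
(array([ 0.65125952, -0.00465749,  0.11360124]), [np.float64(0.0002516681649886684), np.float64(0.0002516681649885157)]) (array([ 0.65091555, -0.00436198,  0.11353537]), [np.float64(0.0003005508032335256), np.float64(0.0003005508032335925)]) (array([ 0.65099627, -0.0040243 ,  0.11410029]), [np.float64(0.00027586282638599325), np.float64(0.0002758628263856979)])
[ 0.65       -0.00483384  0.11513502]
[ 0.652      -0.00446726  0.11194934]
[np.float64(0.02), np.float64(-0.01), np.float64(1.67), np.float64(0.02)]
[np.float64(0.02), np.float64(-0.01), np.float64(1.67), np.float64(0.02)]
[np.float64(0.02), np.float64(-0.01), np.float64(1.67), np.float64(0.02)]
```

Three view pairs put the pointer tip at 0.1137 ±0.0003, at (0.651,−0.0045), as it should be. Lowering.

jog_arm(
  steps=[
    {"tx": 0.05, "ty": 0, "tz": 1.5, "roll": 0, "gripper": 0},
    {"tx": 0, "ty": 0, "tz": 2, "roll": 0, "gripper": 0},
    {"tx": 0, "ty": 0, "tz": 1, "roll": 0, "gripper": 0},
    {"tx": 0, "ty": 0, "tz": 0.5, "roll": 0, "gripper": 0},
    {"tx": 0, "ty": 0, "tz": 0, "roll": 0, "gripper": 0},
    {"tx": 0, "ty": 0, "tz": 0, "roll": 0, "gripper": 0},
    {"tx": 0, "ty": 0, "tz": 0, "roll": 0, "gripper": 0},
    {"tx": 0, "ty": 0, "tz": 0, "roll": 0, "gripper": 0},
  ],
)

```text
clock: 12.75
tcp_pos: [0.5362, -0.0953, 0.1153]
tcp_rot: [180.0, -0.0, 85.2]
contact_force: [-0.2, 0.8, -1.2]
gripper_width: 0.0152
gripper_force: 58.6
```

Run:
```python
from h import *
c,s=snap("wrist","w8");S,_=snap("side","side3");T,_=snap("top","top3")
R=Ro.from_euler("xyz",s["tcp_rot"],degrees=True).as_matrix();L=s["tcp_pos"]+R@[.0997,0,0]
print(s['tcp_pos'],s['tcp_rot'],"lens",L,s["gripper_width"],abs(s["joint_vel"]).max(),"px",proj(S,L),proj(T,L))
red=lambda h:((h[...,0]<8)|(h[...,0]>172))&(h[...,1]>140)&(h[...,2]>60)
for ce,st,p in comps(S,red,(280,220,310,250),20)+comps(T,red,(310,185,350,225),20):print("collar",ce,st)
# glass bore fit in the wrist view again
g=cv2.cvtColor(c["color"],cv2.COLOR_RGB2GRAY)
print("row60",g[60,200:440:6].tolist(),"col",g[4:170:6,322].tolist())
# top view: gray patch round lens
u,v=map(int,proj(T,L));gt=cv2.cvtColor(T["color"],cv2.COLOR_RGB2GRAY);print((u,v));print("\n".join(" ".join(f"{x:3d}" for x in r) for r in gt[v-22:v+23:2,u-22:u+23:2]))
```

```text
[ 0.5361586  -0.09534054  0.11533054] [ 1.79952203e+02 -1.01937304e-03  8.52321936e+01] lens [0.54444546 0.00401447 0.11533232] 0.015237534602419344 0.15425366295947104 px [356.85246267 241.6737792 ] [325.85786512 263.53845467]
collar [295.42 232.94] [289 230  15   7  50]
collar [331.         204.54054054] [326 198  11  15  74]
row60 [120, 119, 123, 121, 100, 101, 176, 187, 189, 188, 167, 166, 166, 168, 168, 168, 159, 159, 156, 182, 191, 176, 155, 157, 153, 164, 164, 163, 162, 160, 161, 159, 159, 159, 170, 98, 97, 50, 51, 52] col [183, 184, 184, 184, 185, 187, 165, 163, 156, 154, 190, 183, 159, 160, 160, 189, 192, 186, 166, 166, 166, 172, 96, 95, 93, 95, 94, 93]
(325, 263)
174 174 174 175 170  49  31  34  30  31  30  30  31  29  30  29  31  30  30  30  29  87  83
173 174 174 176  76  37  28  32  32  30  31  29  33  31  28  31  32  31  32  31  31  86  85
173 173 174 179  79  25  30  31  32  29  30  30  29  30  30  33  32  31  30  33  29  85  85
173 174 175 169  84  23  31  29  30  29  30  37  28  29  32  34  29  29  31  29  35  86  85
173 174 165  81  82  27  31  40  65  72  65  58  6
[... 997 characters left out ...]
 137 150 141 143 150 116 120 121  76  51  31  85  83  80
 82  82  82  81  32  63  98 127 116 116 120 142 132 117 118 122  86  66  29  33  86  82  83
 83  82  82  81  29  35  67  91 126 120 120 120 119 119 120  69  66  30  29  38  84  79 175
 83  82  82  79  32  29  33  69  64  83 107 103  85  57  67  58  31  30  33  37  84 109 135
 84  81  83  78  30  54  46  30  30  53  67  69  68  43  31  30  33  32  31  43  79 184  63
 82  83  82  78  30  62  45  31  31  32  29  29  30  33  30  32  38  64  31  41 184 173  30
 83  83  83  78  27  27  29  30  31  30  31  30  27  32  31  32  34  66  29  90 178 168  35
 84  83  83  84  85  85  87  86  83  69  51  50  37  27  23  25  27  28  26 119 177 133  40
```

The collar has not moved and the lens is over the coupler. Final trim: 1.5 mm down, 1 mm back.

jog_arm(
  steps=[
    {"tx": -0.1, "ty": 0, "tz": 0.15, "roll": 0, "gripper": 0},
    {"tx": 0, "ty": 0, "tz": 0, "roll": 0, "gripper": 0},
    {"tx": 0, "ty": 0, "tz": 0, "roll": 0, "gripper": 0},
    {"tx": 0, "ty": 0, "tz": 0, "roll": 0, "gripper": 0},
    {"tx": 0, "ty": 0, "tz": 0, "roll": 0, "gripper": 0},
    {"tx": 0, "ty": 0, "tz": 0, "roll": 0, "gripper": 0},
    {"tx": 0, "ty": 0, "tz": 0, "roll": 0, "gripper": 0},
  ],
)

```text
clock: 13.6
tcp_pos: [0.5358, -0.0963, 0.1133]
tcp_rot: [-180.0, 0.0, 85.2]
contact_force: [-0.7, 0.6, -0.8]
gripper_width: 0.0148
gripper_force: 58.6
```

```bash
python3 -c "
from cell import manip
print(manip.hand_in())"
```

```text
the job is handed in; nothing more can be done
None
```

The job is handed in at 13.6 s: the coupler stands upright on the middle of the pedestal, and the lens is held level about 1 mm off centre over it at 0.113 m, with the collar measured at 0.114 m and not moved.

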